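# Lock the food box and stack the tub on it

### The arm

A 6-joint arm with a two-finger parallel gripper is mounted at the origin on the work surface. World frame = base frame: x ahead of the robot, y to its left, z up, the work surface at z = 0. Lengths are in mm, angles in rad, forces in N, time in s.
With the tool pointing down it reaches from about 275 to 750 mm from the base axis. Payload 10.2 kg.
Tool frame: the origin (TCP) lies at the very end of the fingers, on their centre line; the grasp point (between the pads) lies 19 mm behind it; z points along the fingers, y is the line along which they close (so a half turn about z gives the same grasp; the last joint's range is limited). The gripper opens to 85 mm and grips with 20 to 120 N. Pads are 22 mm wide; open, the fingers measure 114 mm over their backs; the gripper's body (76 mm by 85 mm) begins 54 mm behind the grasp point. The pads swing forward as they close: fully open they stand 13 mm farther back than shut.
Start: joints at [-1.534, 0.313, 1.498, -0, 1.331, -0.223], TCP at [134.852, -507.391, 207.094] pointing down, gripper open.
Joint ranges: [-2.94, 2.94], [-0.97, 2.17], [0.19, 2.56], [-1.23, 4.37], [0.02, 3.11], [-2.88, 2.88]. Speed limits (rad/s): [2.39, 2.39, 3.01, 3.14, 3.14, 3.14].

### API

Orientations are given as a unit quaternion [w, x, y, z].
In Python, from rig import ctrl, optics gives the robot as it stands. The module is installed in compiled form; this text tells all that it offers.
- The arm moves only by the shell command python3 -m handwheel 'ROWS' [FORCE]. ROWS is JSON, a list that holds one entry, the list of rows, each a list of 5 numbers: the gripper command: -1 is fully open, 1 is shut, values between are in proportion, then the shift along the world's x, y, z in units of 50 mm (1.0 is 50 mm), then the turn about the world's z in units of 8 degrees (1.0 is 8 degrees). In form: [[[gripper, tx, ty, tz, twist], ...]]. A call has 1 to 10 rows; each row shifts and turns the commanded pose from where the row before left it; what a row does not reach is not made up. A row lasts 1/10 s, in which the tool goes at most 50 mm and 8.59 degrees, less where a joint would pass 70% of its speed; a pose out of reach is approached as far as the arm can. A call is refused whole if a number of a shift passes 1 or a number of a turn 1, either way. A call with a gripper value outside its range is refused whole. The fingers move at their own pace and stop on an object; FORCE is the grip in N (left out, the last holds). Time passes only in rows, so rows that do not move let the fingers close. It gives the time, the measured TCP pose, the force, the opening and the grip force at its end, in the units of the state.
- ctrl.sense(): the state, without advancing time (a new reading comes with each control period).
- optics.capture(name): name is "side" or "top" or "wrist"; returns a dict with "img" (480x640x3 uint8, blue, green, red), "K" (3x3 intrinsics, pixels), "dist_coeffs" ([k1, k2, p1, p2, k3] as OpenCV has them; the pictures are not rectified), "R" (3x3) and "t" (3): a world point X has camera coordinates R X + t. Camera axes: x right, y down, z forward; pixel columns grow to the right and rows downward; lengths in mm; the calibration is good to about 2 mm. A picture is of the moment at which its call begins. There is no depth.
- ctrl.finish_job(): hands the job in; it is judged then, once.
The state is a dict: "time_s": time; "joints": joint angles; "dq": joint speeds; "tau": joint torques, N m; "eef_pos": TCP position; "ee_rot": TCP orientation; "force": force on the tool from outside, world axes, zero at the start; "wrist_torque": the same for the moment, N m; "grip_width": opening from 0.0 (shut) to 1.0 (fully open); "grip_force": force on a finger pad.
Only numpy, scipy, OpenCV 4.12 (cv2) and the standard library are available. Lean on these libraries where they do the work, as an engineer would, in place of code of your own. Each camera call takes 0.05 s, during which the arm holds its last target. There are 200 camera calls.

### The job

Slide the orange lock grip on the lid of the large food box fully home against its red end stop. Then lift the blue-lidded tub by its handle and set it down gently on that lid, upright, with all four feet down in the lid's four recesses, and let go. Leave the jar, the mug and the bowl where they are.

Things in the scene. Friction and masses are not known exactly. Their poses are not given: they have to be found in the camera images.
- box: Large grey-green food box with a white lid, standing on a thin black rubber mat; it does not move on the counter. Lid 150 (x) x 240 (y) mm; lid top flat, 87 mm above the counter. Origin: centre of the underside, on the counter; z up, y along its long side towards the red end stop of the lock slide.
- seat (a point): Point on the lid top (87 mm above the counter) midway between the lid's four foot recesses, 35 mm from the lid centre, away from the red stop. Axes as the box's. The recesses are square pockets 20 x 20 mm, 6 mm deep, mouths chamfered 2 mm, grey floors, centred 36 mm either way in x and 50 mm either way in y from here.
- lock (a joint): Lock slide of the lid, in m: 0 = open end, 0.080 = fully home, the grip against the red end stop. It grows along the box's +y, resists with about 3 N of friction and stays where it is left.
- lock_grip (a point): Centre of the orange grip of the lock slide, a block 24 (x) x 28 (y) x 34 (z) mm upright on the lid's centre line; its top 17 mm above here, the lid 17.6 mm below. Axes as the box's. It stands over the lid centre at 0, 80 mm towards +y at 0.080. Red end stop beyond it: 20 (x) x 8 (y) x 10 (z) mm, fixed. While open, the grip stands where the tub must stand.
- tub_center (a point): Centre, half-way up, of the loose white tub with a blue lid, 0.3 to 0.52 kg, 119 mm high over all (59.5 mm up and down from here). Blue lid 104 (x) x 134 (y) mm, its top 23.5 mm above here; on it a blue fin handle 18 (x) x 80 (y) x 36 (z) mm, centred, along the tub's y. z up; same turned half round. Seated in the recesses, this point is 53.5 mm above the box's lid top.
- tub: The same tub; origin: centre of its underside, level with the tips of its feet. Body 96 (x) x 126 (y) mm. Four grey round feet, 8 mm tall, tapering from 15 mm to 12 mm across at the tip, at 36 mm either way in x and 50 mm either way in y.
- jar: Bystander: amber glass jar with a steel cap, 72 mm across, 120 mm high; origin at the centre of its underside.
- mug: Bystander: blue mug, 80 mm across, 90 mm high, handle to its +y; origin at the centre of its underside.
- bowl: Bystander: white bowl, 140 mm across, 60 mm high; origin at the centre of its underside.
There are look-alikes about, which are no part of the job. There is more than one size of the tub; the job needs the smallest.

How it is judged (in metres and radians):
On the way:
1. the lock grip is fully home at its end stop, the tub not yet on the lid (value of joint lock above 0.077 m and horizontal distance between tub_center and seat above 0.1 m), for 0.2 s.
At the end, for the whole second after the job is handed in: Lock slide within 3 mm of its end stop; tub at rest, upright (2 degrees), feet in the four recesses: centre within 5 mm of the middle of the recesses in box x and y, within 2.5 mm of its seated height, long side along the box's within 7 degrees (either way round) (value of joint lock above 0.077 m and x of tub_center in the frame of seat between -0.005 and 0.005 m and y of tub_center in the frame of seat between -0.005 and 0.005 m and z of tub_center in the frame of seat between 0.051 and 0.056 m and angle between tub_center's own z axis and vertical below 0.035 rad and angle between the y axis of tub_center and the y axis of seat, either way round below 0.12 rad and linear speed of tub below 0.02 m/s); the robot touches nothing.
It fails at once if the tub is dropped or rammed onto the box (contact over 60 N) (contact force between tub and box above 60 N).
It fails at once if the tub falls or is thrown onto the lid instead of being set down (faster than 0.4 m/s just over its seat) (horizontal distance between tub_center and seat below 0.03 m and z of tub_center in the frame of seat below 0.1 m and linear speed of tub above 0.4 m/s).
It fails at once if the jar is shifted more than 25 mm or tipped (distance of jar from where it was at the start of the episode above 0.025 m or angle between jar's own z axis and vertical above 0.3 rad).
It fails at once if the mug is shifted more than 25 mm or tipped (distance of mug from where it was at the start of the episode above 0.025 m or angle between mug's own z axis and vertical above 0.3 rad).
It fails at once if the bowl is shifted more than 25 mm or tipped (distance of bowl from where it was at the start of the episode above 0.025 m or angle between bowl's own z axis and vertical above 0.3 rad).
It also fails if it takes over 51 s, if anything falls off the work surface, if the arm or the gripper's body presses on something with over 40 N, if the wrist force passes 120 N, or if a joint passes its speed limit or range.

## Working session

There is one attempt and no reset: what is moved stays moved. The work goes in short steps, Python scripts to look and compute and a shell command to move; the robot and the scene stay as the last step left them, time stands still between calls to the robot, and variables do not carry over. Pictures are saved under pics/ and viewed, at most 12 in all, crops included, and the job is handed in when it is done.

```bash
mkdir -p pics
cat > h.py <<'E'
import cv2, numpy as np
from rig import ctrl, optics
def cap(n,f=None):
    c=optics.capture(n)
    if f: cv2.imwrite('pics/'+f,c['img'])
    return c
def ray(c,uv):
    K=np.array(c['K'],float);d=np.array(c['dist_coeffs'],float)
    p=cv2.undistortPoints(np.array([[uv]],float),K,d)[0,0]
    R=np.array(c['R']);t=np.array(c['t']).ravel()
    return -R.T@t, R.T@np.array([p[0],p[1],1])
def onplane(c,uv,z):
    o,d=ray(c,uv); return o+d*(z-o[2])/d[2]
def tri(c1,u1,c2,u2):
    o1,d1=ray(c1,u1);o2,d2=ray(c2,u2)
    s=np.linalg.lstsq(np.stack([d1,-d2],1),o2-o1,rcond=None)[0]
    a=o1+s[0]*d1;b=o2+s[1]*d2
    return (a+b)/2,np.linalg.norm(a-b)
E
python3 - <<'E'
from h import *
a=cap('top','top0.png');b=cap('side','side0.png');c=cap('wrist','w0.png')
for k in(a,b,c): print(ray(k,(320,240)))
s=ctrl.sense();print(s['time_s'],s['eef_pos'],s['ee_rot'],s['grip_width'])
E
```

```text
(array([ 496.08062791,   91.04017188, 1281.62697058]), array([ 3.13737772e-02,  2.63605768e-04, -9.99729523e-01]))
(array([441.65876498, 864.75157744, 781.6117511 ]), array([ 0.07941639, -0.74111482, -0.66680008]))
(array([ 217.20099163, -484.61311761,  372.39752034]), array([-0.32945794, -0.08829676, -0.94015211]))
0.15 [ 134.83952817 -507.17194496  206.67056047] [-4.88575074e-04  9.91576182e-01  1.29523878e-01  4.89725909e-05] 1.0021796173795858
```

View pics/top0.png

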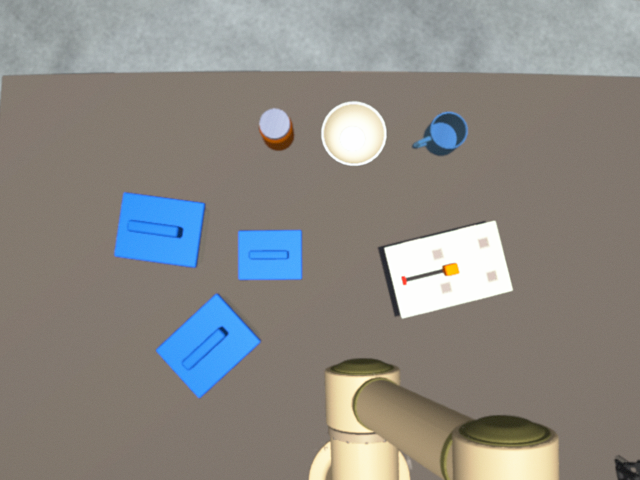

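View pics/side0.png

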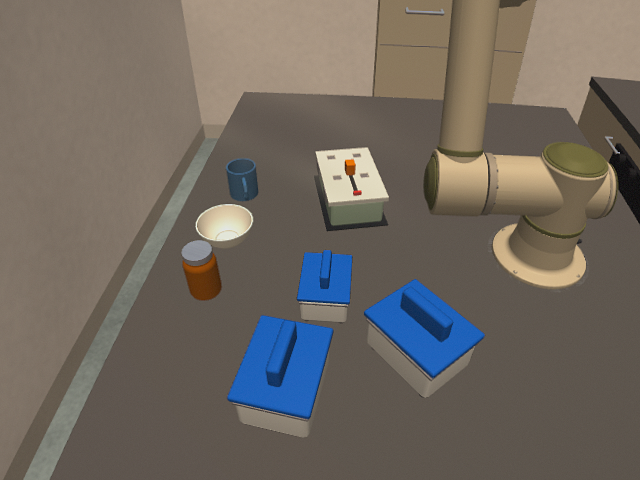

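The top view shows the smallest tub at (270,255), its handle along image columns. The box is at (447,270), with the orange grip at (452,269), the red stop at (405,280), and recesses at (438,254), (484,243), (446,288) and (492,276). The side view shows the tub at (326,280), the grip at (350,167) and the stop at (357,192), with the jar, bowl and mug to the left.

```bash
cat >> h.py <<'E'
def blobs(img,lo,hi,amin=20):
    hsv=cv2.cvtColor(img,cv2.COLOR_BGR2HSV)
    m=cv2.inRange(hsv,np.array(lo),np.array(hi))
    n,l,s,c=cv2.connectedComponentsWithStats(m)
    return [(s[i,4],c[i].round(1),s[i,:4].tolist(),l==i) for i in range(1,n) if s[i,4]>=amin]
def quad(mask):
    cs,_=cv2.findContours(mask.astype(np.uint8),cv2.RETR_EXTERNAL,cv2.CHAIN_APPROX_NONE)
    c=max(cs,key=cv2.contourArea)
    h=cv2.convexHull(c)
    for e in np.arange(2,20,.5):
        q=cv2.approxPolyDP(h,e,True)
        if len(q)<=4:return q[:,0]
E
python3 - <<'E'
from h import *
import types
for n in('top0','side0'):
    im=cv2.imread(f'pics/{n}.png')
    print(n)
    for nm,lo,hi in(('orange',(8,150,150),(22,255,255)),('red',(0,170,120),(5,255,255)),('blue',(100,180,60),(120,255,255))):
        for a,c,s,m in blobs(im,lo,hi):
            print(nm,a,c,s, quad(m).tolist() if nm=='blue' else '')
# recess in top and lid
c=cap('top');im=c['img']
hsv=cv2.cvtColor(im,cv2.COLOR_BGR2HSV)
for p in((438,254),(460,254),(452,269),(268,255),(250,240)):print(p,hsv[p[1],p[0]])
c2=cap('side');hs=cv2.cvtColor(c2['img'],cv2.COLOR_BGR2HSV)
for p in((357,155),(345,158),(337,178),(364,175),(345,188)):print(p,hs[p[1],p[0]])
E
```

```text
top0
orange 70 [274.4 138. ] [260, 131, 30, 12] 
orange 77 [450.2 268.8] [443, 263, 16, 13] 
red 21 [403.8 279.8] [402, 277, 4, 7] 
blue 5270 [159.5 229.4] [115, 193, 90, 74] [[124, 193], [204, 204], [195, 266], [115, 255]]
blue 2515 [267.  252.9] [239, 231, 63, 48] [[300, 231], [300, 278], [239, 277], [240, 231]]
blue 5393 [207.7 345.4] [157, 294, 103, 103] [[217, 294], [259, 342], [198, 396], [157, 349]]
side0
orange 52 [349.7 162.5] [345, 160, 10, 6] 
red 24 [356.8 192.4] [354, 191, 7, 4] 
blue 2471 [325.3 277.9] [297, 250, 55, 54] [[351, 255], [348, 303], [297, 299], [305, 253]]
blue 5915 [424.1 326.8] [364, 279, 120, 98] [[414, 279], [483, 334], [434, 376], [364, 314]]
blue 7287 [282.2 366.6] [228, 316, 105, 103] [[261, 316], [332, 329], [308, 418], [228, 399]]
(438, 254) [ 11  29 223]
(460, 254) [ 30   1 254]
(452, 269) [ 23 255 254]
(268, 255) [104 186 252]
(250, 240) [104 184 252]
(357, 155) [  9  38 134]
(345, 158) [ 25  32 226]
(337, 178) [ 10  40 135]
(364, 175) [  9  36 136]
(345, 188) [ 23  40 222]
```

Run:
```python
from h import *
a=cap('top');b=cap('side')
T={};S={}
for nm,c,D,roi in(('top',a,T,(380,510,220,320)),('side',b,S,(315,390,145,215))):
    im=c['img']
    D['blue']=min((x for x in blobs(im,(98,120,40),(125,255,255),800)),key=lambda x:x[0])
    print(nm,D['blue'][0],quad(D['blue'][3]).tolist())
    r=[x for x in blobs(im,(3,18,100),(18,70,240),15) if roi[0]<x[1][0]<roi[1] and roi[2]<x[1][1]<roi[3]]
    for x in r: print(x[0],x[1],x[2])
    D['o']=[x for x in blobs(im,(7,150,80),(28,255,255),20) if roi[0]<x[1][0]<roi[1] and roi[2]<x[1][1]<roi[3]]
    for x in D['o']: print('o',x[0],x[1],x[2],quad(x[3]).tolist())
# lid corner triangulation: top order TL,TR,BR,BL <-> side
qt=quad(T['blue'][3]).astype(float);qs=quad(S['blue'][3]).astype(float)
def world(c,q,z):return np.array([onplane(c,p,z) for p in q])
wt=world(a,qt,83);ws=world(b,qs,83)
for i,p in enumerate(wt):
    j=np.argmin(np.linalg.norm(ws-p,axis=1));X,e=tri(a,qt[i],b,qs[j]);print('corner',p[:2].round(1),ws[j][:2].round(1),X.round(1),round(e,1))
print('red',tri(a,(403.8,279.8),b,(356.8,192.4)))
```

```text
top 925 [[466, 125], [452, 149], [418, 146], [442, 113]]
65 [482.7 242.2] [478, 238, 10, 10]
74 [436.9 253.6] [432, 249, 10, 10]
67 [491.  275.6] [487, 271, 9, 10]
78 [445.4 287.3] [441, 283, 10, 10]
o 149 [450.3 269.2] [443, 263, 16, 13] [[455, 263], [458, 272], [445, 274], [443, 266]]
side 2522 [[351, 255], [349, 303], [297, 300], [305, 252]]
35 [356.1 154.6] [352, 153, 9, 5]
35 [330.7 156.6] [327, 155, 9, 5]
39 [363.7 174.7] [360, 172, 9, 6]
41 [336.8 177.1] [333, 175, 9, 5]
154 [359.6 201.8] [328, 198, 61, 10]
o 136 [349.8 166.8] [345, 160, 10, 15] [[353, 160], [354, 173], [347, 174], [345, 160]]
corner [ 780. -218.] [553.1 130. ] [ 735.9 -289.9 -273.4] 251.1
corner [ 727.9 -187.2] [553.1 130. ] [ 701.8 -260.3 -266.3] 184.0
corner [ 733.6 -114.9] [553.1 130. ] [ 686.4 -149.3 -159.9] 187.2
corner [ 805.3 -166.8] [553.1 130. ] [ 732.  -199.7 -178.6] 274.5
red (array([451.62844836, -82.36364719,  94.49330523]), np.float64(0.6763684611219098))
```

Run:
```python
from h import *
a=cap('top');b=cap('side')
P=[((482.7,242.2),(330.7,156.6)),((436.9,253.6),(336.8,177.1)),((491,275.6),(356.1,154.6)),((445.4,287.3),(363.7,174.7))]
Q=[((300.5,230.5),(305,252)),((300.5,278.5),(351,255)),((238.5,278),(349,303)),((239,230.5),(297,300))]
for L,z in((P,83),(Q,82)):
    X=np.array([tri(a,u,b,v)[0] for u,v in L]);print(X.round(1).tolist(),[round(tri(a,u,b,v)[1],1) for u,v in L]);print('mean',X.mean(0).round(1))
    Y=np.array([onplane(a,u,z) for u,v in L]);print('plane',Y[:,:2].round(1).tolist(),Y.mean(0).round(1))
    if L is P: d=Y[1]-Y[0]+Y[3]-Y[2]
    else: d=Y[3]-Y[0]+Y[2]-Y[1]
    print('y axis deg',np.degrees(np.arctan2(d[1],d[0])))
for z in (104,121): print('orange',onplane(a,(450.3,269.2),z))
print('jar,bowl,mug',[onplane(a,p,z)[:2].round() for p,z in(((275,124),120),((354,133),60),((446,133),90))])
R=cv2.Rodrigues
from scipy.spatial.transform import Rotation as Ro
q=ctrl.sense()['ee_rot'];print(Ro.from_quat([*q[1:],q[0]]).as_matrix().round(3))
```

```text
[[530.2, -248.7, 90.0], [506.1, -152.4, 88.8], [460.9, -265.9, 90.0], [436.6, -170.0, 89.0]] [np.float64(0.8), np.float64(0.7), np.float64(0.2), np.float64(0.3)]
mean [ 483.5 -209.3   89.5]
plane [[530.8, -250.7], [506.5, -153.6], [460.8, -268.0], [436.2, -171.4]] [ 483.6 -210.9   83. ]
y axis deg 104.1834622971046
[[553.0, 132.2, 85.1], [453.5, 131.6, 84.7], [451.8, 261.8, 80.1], [552.6, 262.2, 77.9]] [np.float64(0.5), np.float64(0.8), np.float64(2.4), np.float64(0.6)]
mean [502.7 197.   81.9]
plane [[553.4, 132.3], [453.0, 131.6], [453.1, 261.6], [552.7, 261.7]] [503.1 196.8  82. ]
y axis deg 90.1500270609112
orange [ 474.38730226 -176.96193517  104.        ]
orange [ 474.700463   -173.09310749  121.        ]
jar,bowl,mug [array([771., 185.]), array([766.,  19.]), array([ 761., -173.])]
[[ 0.966  0.257  0.   ]
 [ 0.257 -0.966  0.   ]
 [ 0.    -0.    -1.   ]]
```

```bash
python3 -m handwheel '[[[1,0.7,0.56,0,0],[1,0.7,0.56,0,0],[1,0.7,0.56,0,0],[1,0.7,0.56,0,0],[1,0.7,0.56,0,0],[1,0.7,0.56,0,0],[1,0.7,0.56,0,0],[1,0.7,0.56,0,0],[1,0.7,0.56,0,0],[1,0.7,0.56,0,-0.09]]]' 40
python3 -m handwheel '[[[1,0,0,0,0],[1,0,0,0,0]]]'
python3 - <<'E'
from h import *
c=cap('wrist','w1.png');s=ctrl.sense();print(s['eef_pos'],s['force'],ray(c,(320,240)))
E
```

```text
time_s: 1.45
eef_pos: [486.1, -225.9, 207.2]
ee_rot: [0.0, 0.992, 0.123, 0.0]
force: [-0.5, -1.3, -0.1]
grip_width: 0.003
grip_force: 0.0
time_s: 1.65
eef_pos: [485.1, -226.9, 206.8]
ee_rot: [-0.0, 0.992, 0.124, -0.0]
force: [-0.3, 0.2, -0.2]
grip_width: -0.002
grip_force: 0.0
[ 484.55108096 -227.59959555  206.974794  ] [-1.27655042  0.63795294  0.65578518] (array([ 567.75123345, -205.04829663,  372.58961417]), array([-0.3308331 , -0.0857782 , -0.93990233]))
```

View pics/w1.png

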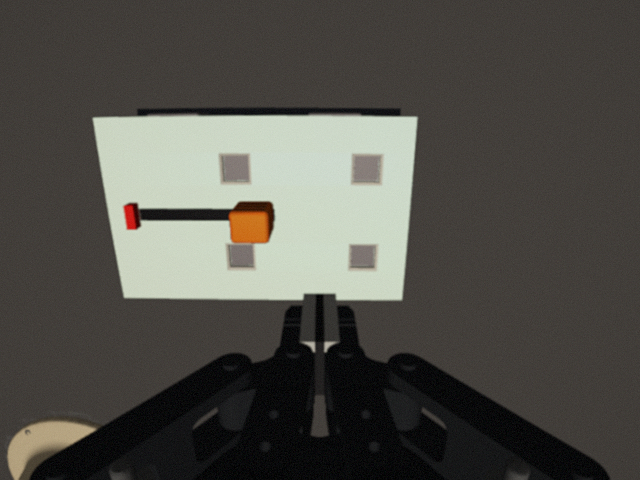

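The wrist view has the grip at (251,222), the red stop at (131,216), the recesses at about (235,168), (367,169), (241,256) and (363,257), and the shut fingertips at (320,300). I'll measure the seat from here while going down behind the grip.

```bash
cat > seat.py <<'E'
from h import *
c=cap('wrist');im=c['img']
hsv=cv2.cvtColor(im,cv2.COLOR_BGR2HSV)
# dark-grey patches inside the bright lid: contours in the lid's mask
m=(hsv[...,2]>175).astype(np.uint8)
cs,h=cv2.findContours(m,cv2.RETR_CCOMP,cv2.CHAIN_APPROX_NONE)
L=[]
for k,hh in zip(cs,h[0]):
    A=cv2.contourArea(k)
    if hh[3]>=0 and 300<A<1600:
        r=cv2.minAreaRect(k); 
        if max(r[1])/min(r[1])<1.5: L.append(r[0]);print(A,np.round(r[0],1),np.round(r[1],1))
X=np.array([onplane(c,p,87) for p in L]);print(X.round(1).tolist(),X.mean(0).round(1))
E
python3 seat.py; python3 -m handwheel '[[[1,0,0,-0.5,0],[1,0,0,-0.5,0],[1,0,0,-0.5,0],[1,0,0,-0.4,0],[1,0,0,-0.2,0],[1,0,0,0,0]]]'
```

```text
692.0 [361.5 255. ] [29. 26.]
744.5 [239.5 254. ] [29. 28.]
890.0 [365.5 167.5] [31. 31.]
898.5 [233. 167.] [32. 30.]
[[462.3, -267.7, 87.0], [438.8, -171.2, 87.0], [531.4, -250.8, 87.0], [507.3, -153.7, 87.0]] [ 485.  -210.9   87. ]
time_s: 2.35
eef_pos: [484.0, -227.8, 101.4]
ee_rot: [-0.001, 0.992, 0.123, -0.001]
force: [1.4, 0.0, 0.3]
grip_width: 0.002
grip_force: 0.0
```

```bash
python3 -m handwheel '[[[1,0.04,0.21,0,0],[1,-0.04,0.2,0,0],[1,-0.05,0.2,0,0],[1,-0.05,0.2,0,0],[1,-0.05,0.2,0,0],[1,-0.05,0.2,0,0],[1,-0.05,0.2,0,0],[1,-0.05,0.2,0,0],[1,-0.05,0.2,0,0],[1,-0.02,0.1,0,0]]]'
python3 -m handwheel '[[[1,0,0,0,0]]]'
```

```text
time_s: 3.35
eef_pos: [466.1, -130.9, 102.1]
ee_rot: [-0.0, 0.992, 0.124, -0.0]
force: [0.6, -1.1, -0.4]
grip_width: 0.0
grip_force: 0.0
time_s: 3.45
eef_pos: [466.3, -131.3, 102.2]
ee_rot: [0.0, 0.992, 0.124, 0.0]
force: [0.3, -0.7, 0.3]
grip_width: -0.003
grip_force: 0.0
```

```bash
python3 -m handwheel '[[[1,-0.02,0.06,0,0],[1,-0.01,0.06,0,0],[1,0,0,0,0]]]'
python3 - <<'E'
from h import *
c=cap('wrist');d=c['img']
cv2.imwrite('pics/w2.png',d[100:420,60:460]); print(tuple(ctrl.sense()['force']))
E
```

```text
time_s: 3.75
eef_pos: [464.8, -125.7, 102.1]
ee_rot: [-0.0, 0.992, 0.123, -0.0]
force: [0.7, -0.6, 0.2]
grip_width: -0.002
grip_force: 0.0
(np.float64(-0.5453307636764304), np.float64(-0.29642692094072576), np.float64(-0.6301334808167078))
```

View pics/w2.png

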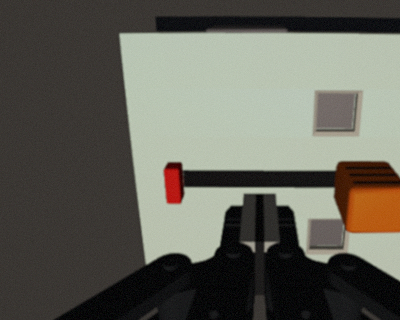

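The crop shows the fingertips at about (320,297), on the -x side of the slot (row about 278). The grip is unmoved at (427,300), so the push passed beside it. I'll work out the offset.

Run:
```python
from h import *
c=cap('wrist')
ax=np.array([.970,.243]);ay=np.array([-.243,.970]);s=np.array([484.3,-210.5])
f=lambda p:(round(float((p[:2]-s)@ax),1),round(float((p[:2]-s)@ay),1))
print('eef',f(ctrl.sense()['eef_pos']))
print('tip',[f(onplane(c,(320,r),102)) for r in(295,300)])
print('slot',f(onplane(c,(300,278),87)),f(onplane(c,(360,278),87)))
print('red',f(onplane(c,(233,283),95)))
b=[x for x in blobs(c['img'],(7,150,60),(28,255,255),200)]
for x in b:print(x[1],x[2],f(onplane(c,x[1],115)))
t=cap('top');
for x in blobs(t['img'],(7,150,80),(28,255,255),20):print(x[1],x[2],f(onplane(t,x[1],115)))
for x in blobs(t['img'],(0,170,80),(5,255,255),5):print('r',x[1],f(onplane(t,x[1],95)))
```

```text
eef (1.7, 86.7)
tip [(-1.8, 87.2), (-4.6, 87.2)]
slot (0.1, 97.7) (0.2, 66.2)
red (1.0, 131.4)
[429.8 301.1] [395, 262, 73, 71] (1.9, 37.0)
[279.8 140.5] [260, 122, 34, 28] (339.1, 312.7)
r [402.8 279. ] (1.9, 133.8)
```

Run:
```python
from h import *
c=cap('side')
cv2.imwrite('pics/s2.png',cv2.resize(c['img'][60:260,270:470],(600,600),interpolation=cv2.INTER_CUBIC))
s=ctrl.sense();print(s['eef_pos'],s['joints'])
```

```text
[ 464.88446669 -126.01487509  102.08197401] [-5.08549309e-01  3.34198532e-01  1.76578210e+00 -4.44282785e-05
  1.04158929e+00  8.15130467e-01]
```

View pics/s2.png

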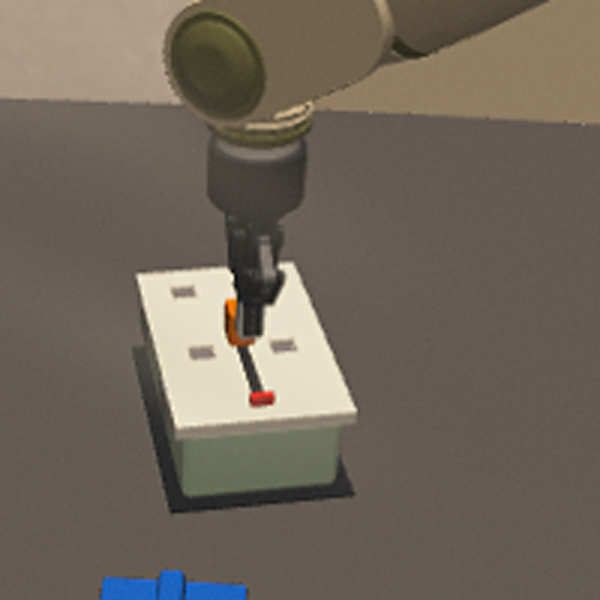

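The side crop shows the fingertips at about (252,335), that is (354,172) in the full picture, on the red-stop side of the grip. I'll triangulate the tip and grip heights to see how it passed.

Run:
```python
from h import *
a=cap('side');c=cap('wrist')
ax=np.array([.970,.243]);ay=np.array([-.243,.970]);s=np.array([484.3,-210.5])
def f(p):return [round(float((p[:2]-s)@ax),1),round(float((p[:2]-s)@ay),1),round(float(p[2]),1)]
X,e=tri(a,(354,172),c,(320,296));print('tip',f(X),e)
# grip top centre from earlier: side orange top (349.7,162.5) with top cam (450.3,269.2)
t=cap('top');X,e=tri(a,(349.7,162.5),t,(450.3,269.2));print('grip top by side/top at start',f(X),e)
x=max(blobs(c['img'],(7,150,60),(28,255,255),200),key=lambda x:x[0]);q=quad(x[3]);print(q.tolist(),[f(onplane(c,p.astype(float),121)) for p in q])
for g in blobs(a['img'],(5,120,60),(28,255,255),10):print(g[0],g[1],g[2])
```

```text
tip [2.4, 86.6, 121.5] 10.085592829591505
grip top by side/top at start [-0.2, 38.9, 122.4] 0.10640979165553334
[[437, 262], [462, 327], [408, 331], [397, 266]] [[24.0, 37.7, 121.0], [-8.2, 22.6, 121.0], [-10.1, 47.2, 121.0], [22.1, 54.6, 121.0]]
67 [347.6 168.2] [345, 160, 10, 16]
1166 [203.2 279.2] [182, 253, 40, 47]
```

```bash
python3 -m handwheel '[[[1,0,0,0.8,0],[1,0.1,-0.4,0.2,0],[1,0.1,-0.4,0,0],[1,0.1,-0.4,0,0],[1,0.1,-0.4,0,0],[1,0.1,-0.34,-0.3,0],[1,0,0,-0.4,0],[1,0,0,-0.3,0],[1,0,0,-0.1,0],[1,0,0,0,0]]]'
python3 - <<'E'
from h import *
a=cap('side')
cv2.imwrite('pics/s3.png',cv2.resize(a['img'][100:220,300:420],(600,600),interpolation=cv2.INTER_CUBIC))
E
```

```text
time_s: 5.1
eef_pos: [489.7, -222.8, 96.8]
ee_rot: [-0.0, 0.992, 0.123, -0.0]
force: [-0.1, -0.5, -0.5]
grip_width: 0.001
grip_force: 0.0
```

View pics/s3.png

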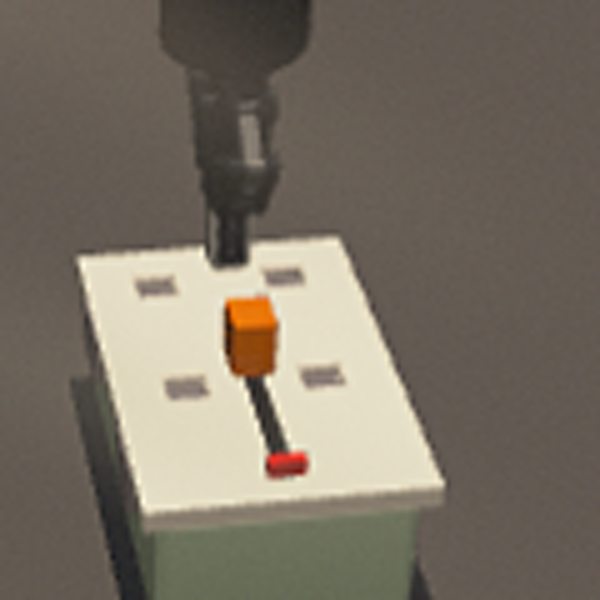

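The tip bottom shows at about (230,265) in the crop, full (346,153), behind the grip and clearly above it. I'll compute its height.

Run:
```python
from h import *
a=cap('side')
o,d=ray(a,(346,153));k=(-222.8-o[1])/d[1];print('tip at known y',o+k*d)
```

```text
tip at known y [ 487.05383575 -222.8         119.69493706]
```

```bash
python3 -m handwheel '[[[1,-0.04,0,-0.1,0],[1,0,0,-0.1,0],[1,0,0,-0.08,0],[1,0,0,-0.05,0],[1,0,0,0,0]]]'
python3 -m handwheel '[[[1,-0.05,0.2,0,0],[1,-0.05,0.2,0,0],[1,-0.05,0.2,0,0],[1,-0.05,0.2,0,0],[1,-0.05,0.2,0,0]]]'
```

```text
time_s: 5.7
eef_pos: [487.7, -222.8, 80.2]
ee_rot: [-0.0, 0.992, 0.123, -0.0]
force: [0.4, -0.0, 0.5]
grip_width: -0.002
grip_force: 0.0
time_s: 6.2
eef_pos: [475.2, -172.1, 80.7]
ee_rot: [0.0, 0.992, 0.123, 0.0]
force: [1.2, -3.0, -2.0]
grip_width: -0.001
grip_force: 1.7
```

The friction force of about 3 N shows the grip is now being pushed. I'll carry on to the stop.

```bash
python3 -m handwheel '[[[1,-0.05,0.2,0,0],[1,-0.05,0.2,0,0],[1,-0.05,0.2,0,0],[1,-0.05,0.2,0,0],[1,-0.01,0.04,0,0]]]'
python3 -m handwheel '[[[1,-0.01,0.04,0,0]]]'
python3 -m handwheel '[[[1,-0.01,0.04,0,0]]]'
python3 -m handwheel '[[[1,-0.01,0.04,0,0]]]'
```

```text
time_s: 6.7
eef_pos: [464.7, -129.7, 80.7]
ee_rot: [-0.0, 0.992, 0.124, 0.0]
force: [1.8, -4.0, -2.0]
grip_width: -0.003
grip_force: 1.5
time_s: 6.8
eef_pos: [464.4, -128.6, 80.7]
ee_rot: [0.0, 0.992, 0.123, 0.0]
force: [1.1, -3.0, -0.8]
grip_width: 0.0
grip_force: 1.5
time_s: 6.9
eef_pos: [464.0, -127.0, 80.7]
ee_rot: [0.0, 0.992, 0.123, 0.0]
force: [1.3, -7.3, -0.5]
grip_width: 0.002
grip_force: 3.6
time_s: 7.0
eef_pos: [464.0, -126.6, 80.9]
ee_rot: [0.002, 0.992, 0.123, 0.001]
force: [3.0, -18.5, -3.3]
grip_width: 0.002
grip_force: 8.6
```

```bash
python3 -m handwheel '[[[1,0.02,-0.1,0,0],[1,0,0,0.3,0],[1,0,0,0.9,0],[1,0,0,0.9,0]]]'
python3 -m handwheel '[[[-1,0.08,0.66,0,0.95],[-1,0.08,0.66,0,0.95],[-1,0.08,0.66,0,0.95],[-1,0.08,0.66,0,0.95],[-1,0.08,0.66,0,0.95],[-1,0.08,0.66,0,0.95],[-1,0.08,0.66,0,0.95],[-1,0.08,0.66,0,0.95],[-1,0.08,0.66,0,0.95],[-1,0.08,0.66,0,0.9]]]'
python3 -m handwheel '[[[-1,0,0,0,0],[-1,0,0,0,0]]]'
python3 - <<'E'
from h import *
c=cap('wrist','w4.png');t=cap('top','t4.png')
ax=np.array([.970,.243]);ay=np.array([-.243,.970]);s=np.array([484.3,-210.5])
f=lambda p:(round(float((p[:2]-s)@ax),1),round(float((p[:2]-s)@ay),1))
for x in blobs(t['img'],(7,150,80),(28,255,255),20):print(x[1],x[2],f(onplane(t,x[1],115)))
for x in blobs(c['img'],(98,120,40),(125,255,255),800):print(x[0],x[1],x[2])
E
```

```text
time_s: 7.4
eef_pos: [463.6, -129.3, 186.4]
ee_rot: [-0.001, 0.992, 0.123, -0.001]
force: [0.9, 0.3, -0.0]
grip_width: 0.003
grip_force: 0.0
time_s: 8.4
eef_pos: [503.9, 201.6, 185.4]
ee_rot: [-0.001, 0.707, 0.708, -0.0]
force: [0.3, -0.6, 0.2]
grip_width: 0.997
grip_force: 0.0
time_s: 8.6
eef_pos: [503.9, 200.4, 185.2]
ee_rot: [-0.001, 0.709, 0.706, -0.001]
force: [0.7, -0.9, -0.2]
grip_width: 0.999
grip_force: 0.0
[279.9 140.5] [260, 122, 34, 28] (339.0, 312.5)
[413.  278.3] [405, 273, 16, 12] (-0.3, 115.9)
28703 [75.5 93.8] [0, 0, 189, 220]
3157 [429.7   9.6] [292, 0, 209, 30]
23421 [317.9 220.2] [243, 137, 148, 171]
```

View pics/w4.png

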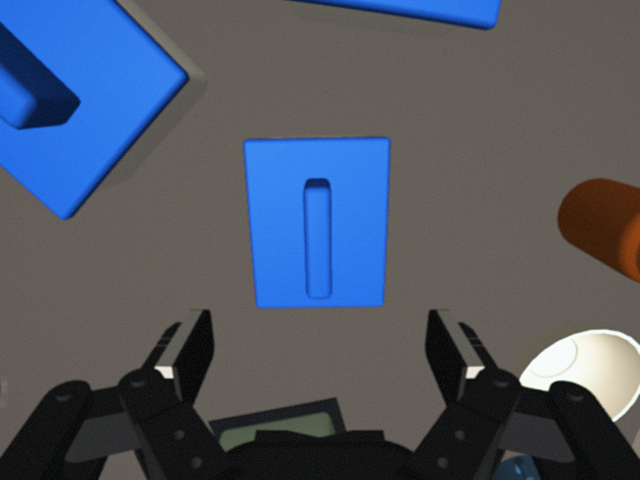

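The lock is home: the grip measures y = 116 in the seat frame against a nominal 115. The wrist picture shows the tub lid quad around (317,222), the fin top face from about (318,187) to (318,297), and open fingers either side.

Run:
```python
from h import *
c=cap('wrist');t=cap('top')
x=[x for x in blobs(c['img'],(98,120,40),(125,255,255),800) if 300<x[1][0]<340 and x[1][1]>100][0]
q=quad(x[3]);W=np.array([onplane(c,p.astype(float),82.5) for p in q]);print(q.tolist(),W[:,:2].round(1).tolist(),W.mean(0).round(1))
print('fin ends',onplane(c,(317,189),119).round(1),onplane(c,(318.5,296),119).round(1))
s=ctrl.sense()['eef_pos'];print('eef',s)
# wrist vs side: fin far-end corner heights
sd=cap('side');m=[x for x in blobs(sd['img'],(98,120,40),(125,255,255),800) if 300<x[1][0]<345 and 260<x[1][1]<300][0]
ys,xs=np.where(m[3]);i=ys.argmin();print('side top row',ys[i],xs[ys==ys[i]].mean())
cv2.imwrite('pics/s5.png',cv2.resize(sd['img'][230:330,280:380],(600,600),interpolation=cv2.INTER_CUBIC))
```

```text
[[387, 136], [382, 303], [258, 306], [243, 140]] [[552.0, 263.8], [554.8, 133.4], [455.1, 131.1], [452.2, 261.6]] [503.5 197.5  82.5]
fin ends [503.6 234.5 119. ] [504.1 159.7 119. ]
eef [504.35041526 199.27095043 185.63560651]
side top row 250 327.0
```

View pics/s5.png

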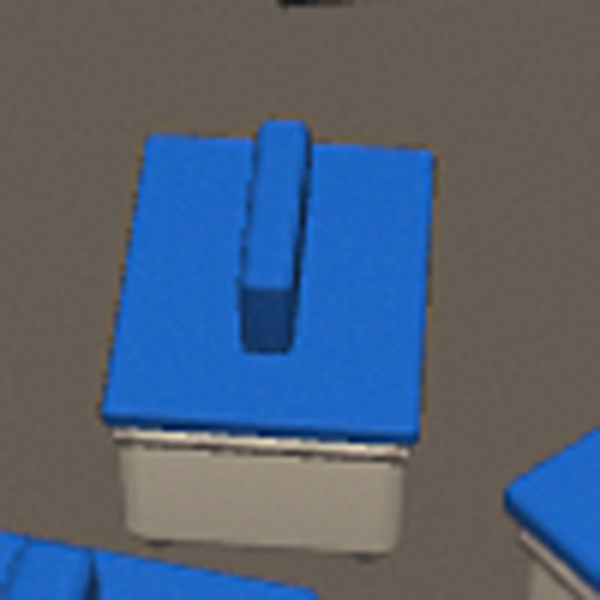

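The side crop shows the near-end top edge of the fin at about (268,288), full (324.7,278). The tub is upright and clear of its neighbours.

```bash
python3 - <<'E'
from h import *
X,e=tri(cap('wrist'),(317,187),cap('side'),(324.7,278));print('fin end top',X.round(1),round(e,1))
E
python3 -m handwheel '[[[-1,-0.01,-0.05,-0.5,0],[-1,0,0,-0.5,0],[-1,0,0,-0.4,0],[-1,0,0,-0.3,0],[-1,0,0,-0.2,0],[-1,0,0,-0.2,0],[-1,0,0,-0.1,0],[-1,0,0,-0.1,0],[-1,0,0,0,0]]]' 60
```

```text
fin end top [502.2 234.9 116.8] 3.4
time_s: 9.85
eef_pos: [503.8, 197.6, 70.3]
ee_rot: [-0.0, 0.709, 0.706, -0.0]
force: [0.1, -0.2, 0.2]
grip_width: 0.998
grip_force: 0.0
```

```bash
python3 -m handwheel '[[[1,0,0,0,0],[1,0,0,0,0],[1,0,0,0,0],[1,0,0,0,0],[1,0,0,0,0],[1,0,0,0,0],[1,0,0,0,0]]]' 60
python3 -m handwheel '[[[1,0,0,0.1,0],[1,0,0,0.2,0],[1,0,0,0.2,0],[1,0,0,0.2,0],[1,0,0,0,0],[1,0,0,0,0]]]'
```

```text
time_s: 10.55
eef_pos: [503.9, 197.6, 70.7]
ee_rot: [0.0, 0.709, 0.706, 0.0]
force: [-0.6, 0.0, 2.7]
grip_width: 0.196
grip_force: 62.7
time_s: 11.15
eef_pos: [503.8, 197.6, 105.8]
ee_rot: [0.0, 0.709, 0.706, 0.0]
force: [0.1, -0.4, -3.1]
grip_width: 0.197
grip_force: 62.2
```

```bash
python3 -m handwheel '[[[1,0,0,0.4,0],[1,0,0,0.7,0],[1,0,0,0.7,0],[1,0,-0.2,0.4,0],[1,-0.02,-0.5,0.1,0.1],[1,-0.04,-0.7,0,0.2],[1,-0.04,-0.8,0,0.2],[1,-0.04,-0.8,0,0.2],[1,-0.04,-0.8,0,0.2],[1,-0.04,-0.8,0,0.2]]]'
python3 -m handwheel '[[[1,-0.04,-0.8,0,0.2],[1,-0.04,-0.8,0,0.2],[1,-0.04,-0.8,0,0.2],[1,-0.04,-0.6,0,0.1],[1,-0.02,-0.3,0,0.18],[1,0,-0.06,0,0],[1,0,0,0,0],[1,0,0,0,0]]]'
python3 - <<'E'
from h import *
c=cap('wrist','w6.png');s=ctrl.sense();print(s['eef_pos'])
for x in blobs(c['img'],(98,120,40),(125,255,255),800):print(x[0],x[1],x[2],quad(x[3]).tolist())
E
```

```text
time_s: 12.15
eef_pos: [492.3, -33.9, 220.2]
ee_rot: [-0.0, 0.652, 0.758, -0.0]
force: [0.3, -0.1, -2.5]
grip_width: 0.202
grip_force: 62.1
time_s: 12.95
eef_pos: [483.9, -199.4, 220.5]
ee_rot: [-0.0, 0.604, 0.797, 0.0]
force: [0.0, -0.6, -3.0]
grip_width: 0.2
grip_force: 62.1
[ 483.94937135 -199.35292092  220.55082255]Traceback (most recent call last):
  File "<stdin>", line 3, in <module>
AttributeError: 'NoneType' object has no attribute 'tolist'
```

View pics/w6.png

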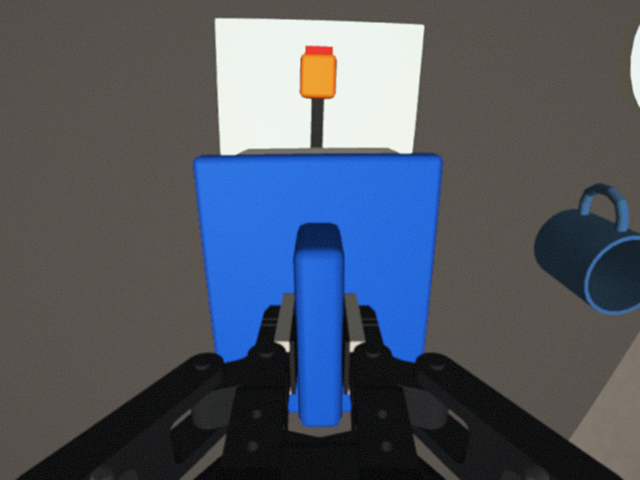

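The tub hangs upright, with its lid's far edge at row 157, columns 195–441. The box lid's far corners are at (215,18) and (424,25), and the grip sits against the red stop at (318,75). I'll check alignment from these.

Run:
```python
from h import *
im=cv2.imread('pics/w6.png');c=cap('wrist')
ang=lambda d:np.degrees(np.arctan2(d[1],d[0]))
g=(cv2.cvtColor(im,cv2.COLOR_BGR2HSV));m=((g[...,2]>190)&(g[...,1]<60)); n,l,st,ce=cv2.connectedComponentsWithStats(m.astype(np.uint8))
i=l[120,260];pts=np.argwhere(l==i)[:,::-1]
# edges of the box lid by line fits
def fit(p):
    vx,vy,x,y=cv2.fitLine(np.array(p,np.float32),cv2.DIST_HUBER,0,.01,.01).ravel();return lambda s:(x+vx*s,y+vy*s)
sel=[(x,np.where(l[:60,x]==i)[0].min()-.5) for x in range(225,416)]
f=fit(sel);A,B=onplane(c,f(-80),87),onplane(c,f(80),87);print('box far edge',A.round(1),B.round(1),'box x ang',ang(B-A))
bl=cv2.inRange(g,np.array((98,120,40)),np.array((125,255,255)))
sel=[(x,np.where(bl[120:200,x])[0].min()+119.5) for x in range(210,430)]
f=fit(sel);C,D=onplane(c,f(-80),232.5),onplane(c,f(80),232.5);print('tub far edge',C.round(1),D.round(1),ang(D-C))
L=onplane(c,(195.5,160),232.5);R=onplane(c,(441.5,160),232.5);mid=(L+R)/2;print('lid far corners mid',mid.round(1),np.linalg.norm(R-L).round(1))
u=(D-C)/np.linalg.norm(D-C);v=np.array([-u[1],u[0]]);print('tub centre',(mid[:2]-67*v).round(1))
bl0=onplane(c,(215,18),87);br=onplane(c,(424,25),87);bm=(bl0+br)/2
u=(B-A)/np.linalg.norm(B-A);v=np.array([-u[1],u[0]]);print('box far mid',bm.round(1),np.linalg.norm(br-bl0).round(1),'seat',(bm[:2]-155*v).round(1))
print(ctrl.sense()['eef_pos'])
```

```text
box far edge [391.9 -74.5  87. ] [502.7 -46.8  87. ] box x ang 14.048789726495057
tub far edge [ 436.5 -144.   232.5] [ 498.3 -126.1  232.5] 16.137530833835
lid far corners mid [ 467.3 -137.5  232.5] 99.8
tub centre [ 485.9 -201.9]
box far mid [446.7 -61.2  87. ] 149.7 seat [ 484.3 -211.6]
[ 483.96630521 -199.44496656  220.62515488]
```

```bash
python3 -m handwheel '[[[1,0,-0.11,0,-0.12],[1,0,-0.11,0,-0.12],[1,0,0,-0.3,0],[1,0,0,-0.3,0],[1,0,0,-0.3,0],[1,0,0,-0.2,0],[1,0,0,-0.06,0],[1,0,0,0,0],[1,0,0,0,0]]]'
python3 - <<'E'
from h import *
c=cap('side')
cv2.imwrite('pics/s7.png',cv2.resize(c['img'][100:220,300:420],(600,600),interpolation=cv2.INTER_CUBIC))
s=[ctrl.sense()['eef_pos']];print(s)
E
```

```text
time_s: 13.95
eef_pos: [484.2, -211.7, 163.3]
ee_rot: [0.001, 0.618, 0.786, 0.0]
force: [0.7, -0.2, -2.8]
grip_width: 0.198
grip_force: 62.0
[array([ 484.14957079, -211.61989995,  163.29811192])]
```

View pics/s7.png

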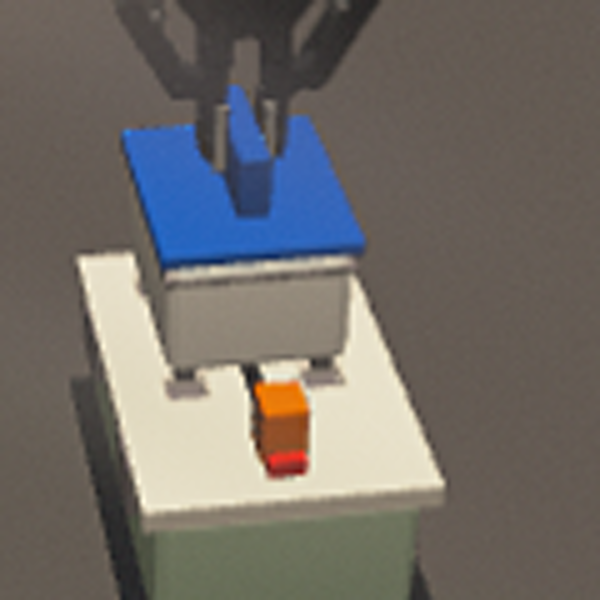

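The side crop shows both near feet (184,373) and (323,363) just above their recesses (187,387) and (323,376), the lock grip against the stop. I'll lower gently.

```bash
python3 -m handwheel '[[[1,0,0.015,-0.06,0.04],[1,0,0,-0.05,0],[1,0,0,-0.04,0],[1,0,0,0,0]]]'
python3 -m handwheel '[[[1,0,0,-0.04,0],[1,0,0,-0.03,0],[1,0,0,0,0]]]'
```

```text
time_s: 14.4
eef_pos: [483.7, -210.5, 154.8]
ee_rot: [-0.0, 0.616, 0.788, -0.0]
force: [0.6, -0.1, -3.2]
grip_width: 0.197
grip_force: 62.0
time_s: 14.7
eef_pos: [483.9, -210.7, 151.7]
ee_rot: [0.0, 0.616, 0.788, -0.0]
force: [-0.9, 0.1, 0.1]
grip_width: 0.196
grip_force: 62.3
```

```bash
python3 -m handwheel '[[[0.3,0,0,-0.01,0],[0,0,0,0,0],[-0.3,0,0,0,0],[-1,0,0,0,0],[-1,0,0,0,0],[-1,0,0,0,0]]]'
python3 -m handwheel '[[[-1,0,0,0.2,0],[-1,0,0,0.6,0],[-1,0,0,0.8,0],[-1,0,0,0.8,0],[-1,0,0,0,0],[-1,0,0,0,0]]]'
python3 - <<'E'
from h import *
c=cap('side');t=cap('top');w=cap('wrist')
hh=np.vstack([cv2.resize(c['img'][110:210,300:400],(300,300)),cv2.resize(t['img'][210:330,380:500],(300,300))])
hs=cv2.resize(w['img'],(500,375));o=np.zeros((600,800,3),np.uint8);o[:,:300]=hh;o[:375,300:]=hs
cv2.imwrite('pics/f.png',o)
x=min((x for x in blobs(w['img'],(98,120,40),(125,255,255),3000)),key=lambda x:abs(x[1][0]-320)+abs(x[1][1]-240))
q=quad(x[3]);W=np.array([onplane(w,p.astype(float),163) for p in q]);print(q.tolist(),W[:,:2].round(1).tolist(),W.mean(0).round(1))
E
```

```text
time_s: 15.3
eef_pos: [483.9, -210.6, 151.1]
ee_rot: [0.0, 0.616, 0.788, -0.0]
force: [-0.3, 0.2, -0.9]
grip_width: 0.997
grip_force: 0.0
time_s: 15.9
eef_pos: [483.9, -210.7, 272.0]
ee_rot: [0.001, 0.616, 0.788, 0.0]
force: [0.1, -0.2, -1.0]
grip_width: 0.995
grip_force: 0.0
[[388, 135], [382, 300], [259, 302], [247, 138]] [[515.5, -135.5], [549.7, -261.3], [453.0, -287.4], [419.7, -161.5]] [ 484.5 -211.4  163. ]
```

View pics/f.png

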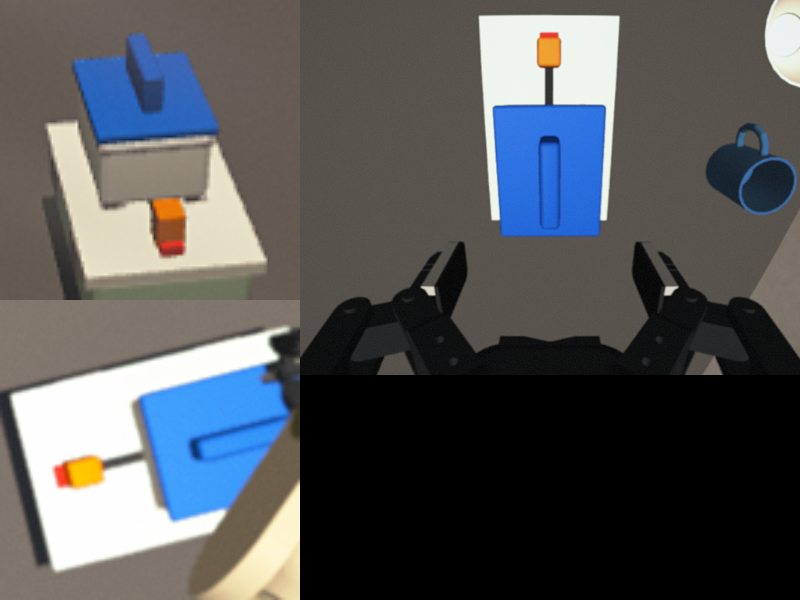

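The three views show the tub seated squarely and upright on the lid, its centre measured at (484.5, -211.4) against the seat at (484.3, -211). The lock grip touches the red stop and the gripper is clear, so I'm handing the job in.

```bash
python3 -c "
from rig import ctrl
print(ctrl.finish_job())"
```

```text
the job is handed in; nothing more can be done
None
```

The lock grip is home against its red stop, the smallest tub is seated in the four recesses and released, and the job was handed in after about 16 s of the 51 s allowed; no verdict came back. My first push passed over the grip because the shut fingertips sit about 22 mm above the reported tool point, so I lowered the tool and pushed again.

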